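# Take the bar-footed tool out of the guarded stand

### The job

On the bookbinder's bench, take the tool with the flat-sided grip and long bar foot out of the grey tool stand: the guard sheet holds its foot down, so turn the tool in place until the foot lines up with its slot, then lift it straight out through the slot. Set it down upright, without dropping it, near the middle of the black board. Leave the round-footed tool where it is in the stand.

Things in the scene. Friction and masses are not known exactly. Their poses are not given: they have to be found in the camera images.
- pallet: Tool to take out, 112 mm tall, 0.28 kg. Origin: centre of underside, z up. Brass bar foot 70 (its x) x 24 (y) x 14 mm; 12 mm stem z 14-62; flat-sided wooden grip 44 (x) x 24 (y) mm, z 62-112: pinch across the 24. Half-turn symmetric. In either bay, stem through the slot (up to 8 mm off its middle lengthwise, 3 mm across), foot under the guard and 55-90 degrees off the slot, either way.
- round_stamp: Tool to leave alone, in the stand's other bay, 94 mm tall: round brass foot 36 mm in diameter, 12 mm stem, turned round wooden grip 30 mm in diameter. Origin at the centre of its underside, z up.
- stand: Grey tool stand, fixed, 150 (x) x 260 (y) x 74 mm high. Origin: centre of underside, z up. Tools stand on its base, top at z 30 mm; over it on corner posts a steel guard sheet, z 70-74. Two slots in the guard, 100 mm along x, 42 mm along y, closed at the ends, centred at x 0, y +65 and -65 mm. The bar foot passes only if its long side is within 15 degrees of the stand's x, centred across the slot.
- board: Plain black board, fixed flat on the bench, 260 (x) x 180 (y) x 25 mm thick. Origin at the centre of its underside, top face at z 25 mm. A 46 mm high inkpot stands near a corner of its far end, about +105 mm in x and +55 mm in y from the middle; the rest is clear.

How it is judged (in metres and radians):
On the way, in this order (a step that is already met when the one before it is completed fails the run):
1. The tool's foot is turned in line with its slot (within 16 degrees) while still below the guard sheet (angle between the x axis of pallet and the x axis of stand, either way round below 0.28 rad and z of pallet in the frame of stand below 0.056 m), for 0.1 s.
2. The tool's foot is lifted clear above the guard sheet (z of pallet in the frame of stand above 0.076 m), for 0.1 s.
At the end, for the whole second after the job is handed in: The bar-footed tool stands upright (within 7 degrees) and at rest on the black board, its centre within 50 mm of the board's middle, whichever way it is turned; the round-footed tool still stands in its bay, within 25 mm of where it was (z of pallet in the frame of board between 0.021 and 0.03 m and angle between pallet's own z axis and vertical below 0.12 rad and horizontal distance between pallet and board below 0.05 m and linear speed of pallet below 0.02 m/s and angle between round_stamp's own z axis and vertical below 0.3 rad and distance of round_stamp from where it was at the start of the episode below 0.025 m); the robot touches nothing.
It fails at once if The round-footed tool is shifted by more than 25 mm or tipped by more than 35 degrees (distance of round_stamp from where it was at the start of the episode above 0.025 m or angle between round_stamp's own z axis and vertical above 0.6 rad).
It fails at once if The tool is let go with its foot more than 15 mm above the board (contact force between the fingers and pallet below 0.1 N and z of pallet in the frame of board above 0.04 m and horizontal distance between pallet and board below 0.15 m).
It also fails if it takes over 42 s, if anything falls off the work surface, if the arm or the gripper's body presses on something with over 40 N, if the wrist force passes 120 N, or if a joint passes its speed limit or range.

### The arm

A 6-joint arm with a two-finger parallel gripper is mounted at the origin on the work surface. World frame = base frame: x ahead of the robot, y to its left, z up, the work surface at z = 0. Lengths are in m, angles in degrees, forces in N, time in s.
With the tool pointing down it reaches from about 0.35 to 0.875 m from the base axis. Payload 4.2 kg.
Tool frame: the origin (TCP) lies midway between the tips of the shut fingers; the grasp point (between the pads) lies 19 mm behind it (r.pinch_z is the distance from the TCP to the grasp point, in m); z points along the fingers, y is the line along which they close (so a half turn about z gives the same grasp; the last joint's range is limited). The gripper opens to 87 mm and grips with 3 to 60 N. Pads are 19 mm wide; open, the fingers measure 117 mm over their backs; the gripper's body (75 mm by 190 mm) begins 51 mm behind the grasp point.
Start: joints at [-58.923, 22.042, 0.453, 0, -68.411, -14.817], TCP at [0.175, -0.6, 0.223] pointing down, gripper open.
Joint ranges: [-179.83, 179.83], [-69.29, 118.12], [-61.27, 80.66], [-181.25, 117.63], [-171.15, -9.14], [-177.46, 177.46]. Speed limits (degrees/s): [159.86, 159.86, 180, 180, 180, 180].

### API

Orientations are given as a 3x3 rotation matrix whose columns are the frame's x, y, z axes.
In Python, from station import r, imaging, models gives the robot as it stands. The module is installed in compiled form; this text tells all that it offers.
- The arm moves only by the tool apply_moves, never from a script. Its argument "moves" is a list of rows, each a list of 2 entries, a list of its own where there are three numbers: the shift along the tool's x, y, z in m, then the turn about the tool's z in degrees. A call has 1 to 5 rows; each row shifts and turns the commanded pose from where the row before left it, along the tool's axes as they then stand; what a row does not reach is not made up. A row lasts 1/12 s, in which the tool goes at most 41.7 mm and 7.16 degrees, less where a joint would pass 70% of its speed; a pose out of reach is approached as far as the arm can. A call is refused whole if a number of a shift passes 0.0417 or a number of a turn 7.16, either way. A call with a gripper value outside its range is refused whole. "hand" is the finger opening in m, from 0 to 0.087, set as the call begins (left out, the last holds). The fingers move at their own pace and stop on an object; the grip force is fixed at half the most. Time passes only in rows, so rows that do not move let the fingers close. It gives the time, the measured TCP pose, the force, the opening and the grip force at its end, in the units of the state.
- r.sense(): the state, without advancing time (a new reading comes with each control period).
- imaging.capture(name): name is "side" or "top"; returns a dict with "frame" (480x640x3 uint8, blue, green, red), "intrinsics" (3x3 intrinsics, pixels), "eye" and "orientation" of the camera in the world. Camera axes: x right, y down, z forward; pixel columns grow to the right and rows downward; lengths in m; the calibration is good to about 2 mm. A picture is of the moment at which its call begins. There is no depth.
- r.finish_job(): hands the job in; it is judged then, once.
Trained networks look in a picture, given as the dict that the camera call returned (one of the last four; its "shot" number tells which), for a name from the list of things; names that differ only in an ending like _2 or _b are one class to them, and where a whole thing is asked for, a point or a joint stands for the part that bears it (a point fixed in the world has none). Each returns a list of dicts, best first, with "confidence" (0 to 1); they miss things now and then, are a little off and sometimes report something else, mostly with a low value. They report only what shows in the picture. A call takes as long as a camera call.
- models.cut_out(picture, target): "region" (480x640 bool, what is visible of it) and "extent" ([left, top, width, height] as shares, 0 to 1, of the picture: columns of its width, rows of its height, round what is visible of it).
- models.place_of(picture, target): "at" ([column, row] as shares, 0 to 1, of the picture: columns of its width, rows of its height: a listed point, or the origin of a listed thing).
The state is a dict: "time_s": time; "joints": joint angles; "joint_velocities": joint speeds; "effort": joint torques, N m; "tcp_pos": TCP position; "ee_rot": TCP orientation; "wrist_force": force on the tool from outside, world axes, zero at the start; "moment": the same for the moment, N m; "gripper_width": opening from 0.0 (shut) to 1.0 (fully open); "gripper_force": force on a finger pad.
Only numpy, scipy, OpenCV 4.12 (cv2) and the standard library are available. Lean on these libraries where they do the work, as an engineer would, in place of code of your own. Each camera call takes 0.05 s, during which the arm holds its last target. There are 200 camera calls.

## Working session

There is one attempt and no reset: what is moved stays moved. The work goes in short steps, Python scripts to look and compute and a tool call to move; the robot and the scene stay as the last step left them, time stands still between calls to the robot, and variables do not carry over. Pictures are saved under pics/ and viewed, at most 10 in all, crops included, and the job is handed in when it is done.

Besides the shell and the picture viewer there is one more tool, called after "Request:" by a JSON object that holds its "api" and its "payload". apply_moves: Moves the arm, as the interface text tells. Its arguments: {"type":"object","properties":{"moves":{"type":"array"},"hand":{"type":"number"}},"required":["moves"]}

```bash
mkdir -p pics; cat > h.py <<'E'
from station import r, imaging, models
import numpy as np, cv2
def ray(p,uv):
    K=np.array(p["intrinsics"]);d=np.array(p["orientation"])@np.linalg.inv(K)@[uv[0],uv[1],1.0]
    return np.array(p["eye"]),d
def at_z(p,uv,z):
    e,d=ray(p,uv);return e+d*(z-e[2])/d[2]
def proj(p,X):
    c=(np.atleast_2d(X)-np.array(p["eye"]))@np.array(p["orientation"]);q=c@np.array(p["intrinsics"]).T
    return q[:,:2]/q[:,2:]
E
python3 - <<'E'
from h import *
print(r.sense()["time_s"],r.pinch_z)
for n in("top","side"):
    p=imaging.capture(n);cv2.imwrite(f"pics/{n}0.png",p["frame"])
    print(n,np.round(p["eye"],3),np.round(p["orientation"],3).tolist(),np.round(p["intrinsics"],1).tolist())
    for t in("pallet","round_stamp","stand","board"):
        o=models.place_of(p,t);c=models.cut_out(p,t)
        print(t,[(np.round(np.array(x["at"])*[640,480],1),round(x["confidence"],2)) for x in o[:2]],[(np.round(np.array(x["extent"])*[640,480,640,480]),round(x["confidence"],2)) for x in c[:2]])
print(r.sense()["time_s"])
E
```

```text
0.0 0.0187
top [ 0.476 -0.01   0.819] [[-0.015, -0.999, 0.038], [-1.0, 0.016, 0.009], [-0.01, -0.038, -0.999]] [[496.3, 0.0, 318.4], [0.0, 496.3, 234.0], [0.0, 0.0, 1.0]]
pallet [(array([163.3, 196.9]), 0.84), (array([438.8, 221.4]), 0.16)] [(array([125., 178.,  43.,  30.]), 0.56)]
round_stamp [(array([238.6, 223. ]), 0.96)] [(array([222., 207.,  31.,  27.]), 0.64)]
stand [(array([205.8, 217.5]), 0.74)] [(array([100., 144., 194., 132.]), 0.69)]
board [(array([438.4, 220.8]), 0.57)] [(array([377., 135., 136., 174.]), 0.76)]
side [0.336 0.534 0.708] [[-0.957, -0.216, 0.194], [-0.291, 0.728, -0.621], [-0.007, -0.651, -0.759]] [[601.7, 0.0, 323.1], [0.0, 601.7, 232.9], [0.0, 0.0, 1.0]]
pallet [(array([215.6, 381.1]), 0.67)] [(array([183., 321.,  63.,  65.]), 0.83)]
round_stamp [(array([276.9, 305.5]), 0.96)] [(array([263., 259.,  31.,  54.]), 0.82)]
stand [(array([253.1, 357.5]), 0.98)] [(array([130., 235., 224., 234.]), 0.95)]
board [(array([349.6, 167.3]), 0.83)] [(array([263., 113., 166.,  98.]), 0.94)]
0.9
```

View pics/top0.png

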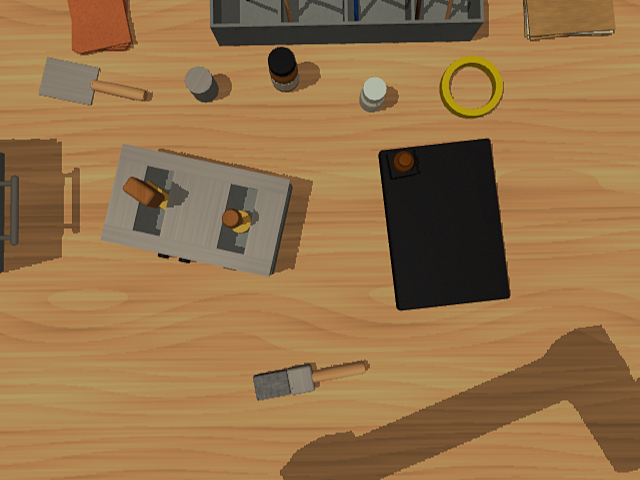

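View pics/side0.png

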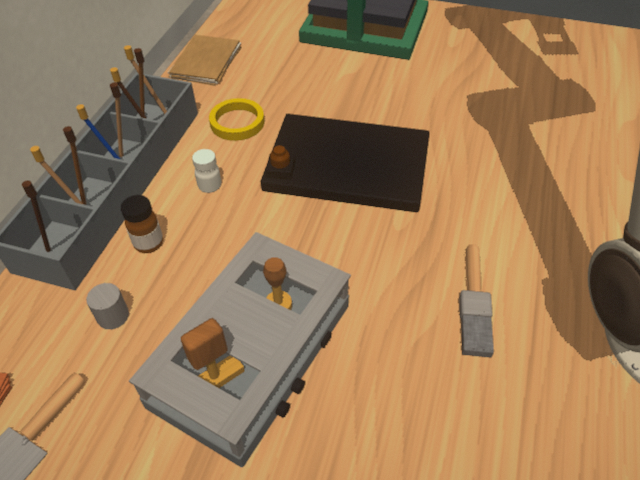

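The top view shows the tall flat grip at about (140,190) in the left bay and the round stamp at (235,218). The stand is slightly turned, and the board is at (440,222) with the inkpot at (403,162). The side view agrees: grip at (205,343), brass foot at (222,372). Next I fit the poses.

```bash
cat > fit.py <<'E'
from h import *
from scipy.optimize import least_squares, minimize
def R2(a): return np.array([[np.cos(a),-np.sin(a)],[np.sin(a),np.cos(a)]])
def rect(x,y,a,lx,ly,z): 
    c=np.array([[1,1],[1,-1],[-1,-1],[-1,1]])*[lx/2,ly/2]@R2(a).T+[x,y]
    return np.c_[c,np.full(4,z)]
def box(x,y,a,lx,ly,z0,z1): return np.r_[rect(x,y,a,lx,ly,z0),rect(x,y,a,lx,ly,z1)]
def hullmask(p,X):
    m=np.zeros((480,640),np.uint8)
    cv2.fillConvexPoly(m,cv2.convexHull(np.round(proj(p,X)*16).astype(np.int32)),1,cv2.LINE_8,4)
    return m>0
def wood(p,m):
    hsv=cv2.cvtColor(p["frame"],cv2.COLOR_BGR2HSV); g=p["frame"][...,1].astype(int);rr=p["frame"][...,2].astype(int)
    k=m&(hsv[...,0]<15)
    n,l,s,_=cv2.connectedComponentsWithStats(k.astype(np.uint8))
    return l==1+np.argmax(s[1:,4]) if n>1 else k
def fit_grip(views,z0,x0,yaws):
    ms=[(p,wood(p,m)) for p,m in views]
    def cost(v):
        c=0
        for p,m in ms:
            h=hullmask(p,box(v[0],v[1],v[2],.044,.024,z0+.062,z0+.112)); c+=1-(h&m).sum()/(h|m).sum()
        return c
    res=[minimize(cost,[*x0,y],method="Nelder-Mead",options=dict(initial_simplex=[[*x0,y],[x0[0]+.012,x0[1],y],[x0[0],x0[1]+.012,y],[x0[0],x0[1],y+.3]])) for y in yaws]
    res.sort(key=lambda q:q.fun); return res,ms
E
python3 - <<'E'
from fit import *
T=imaging.capture("top");S=imaging.capture("side")
def quad(uv,lx,ly,z,g):
    f=lambda v:(proj(T,rect(*v,lx,ly,z))-uv).ravel()
    q=least_squares(f,g); return q.x,np.sqrt(np.mean(q.fun**2))
# corner order (+x+y),(+x,-y),(-x,-y),(-x,+y)
st,e1=quad(np.array([[124,146],[291,180],[272,274],[103,240]]),.15,.26,.074,[.5,.18,0])
bd,e2=quad(np.array([[379,151],[489,139],[509,297],[398,310]]),.26,.18,.025,[.5,-.2,0])
print("stand",st,np.degrees(st[2]),e1,"board",bd,np.degrees(bd[2]),e2)
v=[(p,models.cut_out(p,"pallet")[0]["region"]) for p in(T,S)]
g=st[:2]+R2(st[2])@[0,.065]
res,ms=fit_grip(v,.03,g,np.radians(np.arange(0,180,30))+st[2])
for q in res[:4]: print(np.round(q.x,4),"rel",np.degrees(q.x[2]-st[2])%180,q.fun,"in stand",R2(-st[2])@(q.x[:2]-st[:2]))
x=res[0].x
out=[]
for p,m in ms:
    im=p["frame"].copy()
    def dr(X,c): cv2.polylines(im,[np.round(proj(p,X)).astype(int)],True,c,1)
    dr(rect(*x,.044,.024,.142),(255,255,0));dr(rect(*x,.044,.024,.092),(255,255,0));dr(rect(*x,.07,.024,.044),(255,0,255))
    dr(rect(*st,.15,.26,.074),(0,255,0));dr(rect(*bd,.26,.18,.025),(0,255,0))
    for s in(1,-1):
        c=st[:2]+R2(st[2])@[0,s*.065];dr(rect(*c,st[2],.1,.042,.074),(0,0,255))
    out.append(im)
a=cv2.resize(out[0][120:300,90:310],None,fx=1.8,fy=1.8);b=cv2.resize(out[1][230:470,120:370],None,fx=1.6,fy=1.6)
H=max(a.shape[0],b.shape[0]);P=lambda i:cv2.copyMakeBorder(i,0,H-i.shape[0],0,0,0)
cv2.imwrite("pics/f1.png",np.hstack([P(a),P(b)]))
s=r.sense();print(s["time_s"],s["tcp_pos"],np.round(s["ee_rot"],3).tolist())
E
```

```text
stand [ 0.54415713  0.17910358 -0.21560681] -12.353360279479299 1.1885656570466927 board [ 0.51986803 -0.20292944  0.09697508] 5.5562627009361085 1.2002972041618032
[0.5659 0.2448 1.0033] rel 69.837359291493 0.3561891709131306 in stand [0.00715728 0.06886205]
[0.566  0.2442 4.1749] rel 71.55770136341016 0.35954768186958164 in stand [0.00740915 0.06830236]
[0.5661 0.2442 1.0388] rel 71.87123694552588 0.36069053901243875 in stand [0.00747857 0.06825586]
[0.5665 0.245  1.0043] rel 69.89335080114577 0.3611375845000605 in stand [0.00774543 0.06914239]
1.1 [ 0.17503482 -0.59996146  0.22256167] [[-0.96, -0.28, 0.0], [-0.28, 0.96, -0.0], [-0.0, -0.0, -1.0]]
```

View pics/f1.png

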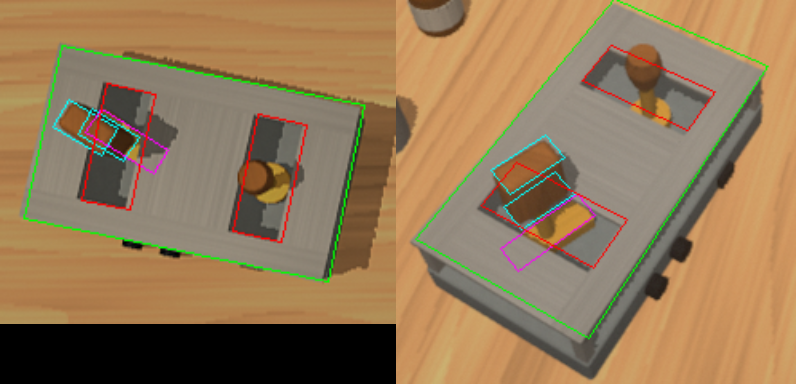

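The stand fit looks good in the top view, but the side view is a few pixels off for the stand and the tool alike. I'll refine both, fitting each view separately and then jointly.

```bash
python3 - <<'E'
from fit import *
T=imaging.capture("top");S=imaging.capture("side")
def hull(m):
    h=np.zeros((480,640),np.uint8);cs,_=cv2.findContours(m.astype(np.uint8),0,2)
    cv2.fillConvexPoly(h,cv2.convexHull(max(cs,key=cv2.contourArea)),1);return h>0
def fitbox(views,d,g):
    def cost(v): return sum(1-((h:=hullmask(p,box(*v,*d)))&m).sum()/(h|m).sum() for p,m in views)
    q=minimize(cost,g,method="Nelder-Mead",options=dict(initial_simplex=[g]+[np.add(g,e) for e in np.diag([.012,.012,.1])]))
    return np.round(q.x,4),round(q.fun,3)
ms=[(p,hull(models.cut_out(p,"stand")[0]["region"])) for p in(T,S)]
mb=[(p,hull(models.cut_out(p,"board")[0]["region"])) for p in(T,S)]
for n,m in(("top",slice(0,1)),("side",slice(1,2)),("both",slice(0,2))):
    print(n,"stand",fitbox(ms[m],(.15,.26,0,.074),[.544,.179,-.2156]),"board",fitbox(mb[m],(.26,.18,0,.025),[.52,-.203,.097]))
v=[(p,models.cut_out(p,"pallet")[0]["region"]) for p in(T,S)]
for k in(v[:1],v[1:],v):
    res,w=fit_grip(k,.03,np.array([.566,.2445]),[.7,1.0,1.3]);q=res[0];print(np.round(q.x,4),np.degrees(q.x[2]),round(q.fun,3),[int(m.sum()) for _,m in w])
E
```

```text
top stand (array([ 0.5438,  0.183 , -0.2313]), np.float64(0.028)) board (array([ 0.5191, -0.2035,  0.0947]), np.float64(0.01))
side stand (array([ 0.5453,  0.1831, -0.2279]), np.float64(0.028)) board (array([ 0.521 , -0.2068,  0.0966]), np.float64(0.025))
both stand (array([ 0.5446,  0.183 , -0.227 ]), np.float64(0.058)) board (array([ 0.5195, -0.2038,  0.0909]), np.float64(0.046))
[0.5669 0.2462 1.0569] 60.55487035084718 0.182 [714]
[0.5671 0.2452 0.7276] 41.687600947753886 0.155 [1532]
[0.5662 0.2448 1.0065] 57.66907908194416 0.375 [714, 1532]
```

Pose estimates:

| Item | x, y (m) | Yaw |
|---|---|---|
| Stand | (.5446, .183) | -13° |
| Board | (.5195, -.204) | not needed |
| Tool | (.567, .2455) | about 58° |

The foot is therefore about 71° off the slot, so the plan is to turn it 71° clockwise. First I travel over at the current height.

Request:
{"api": "apply_moves", "payload": {"moves": [[[-0.0266,0.0305,0],0],[[-0.0266,0.0305,0],0],[[-0.0266,0.0305,0],0],[[-0.0266,0.0305,0],0],[[-0.0266,0.0305,0],0]], "hand": 0.07}}

```text
time_s: 1.92
tcp_pos: [0.2603, -0.4148, 0.2226]
ee_rot: [[-0.96, -0.279, 0.0], [-0.279, 0.96, -0.0], [-0.0, -0.0, -1.0]]
wrist_force: [1.3, -0.5, 0.7]
gripper_width: 0.818
gripper_force: 0.0
```

Request:
{"api": "apply_moves", "payload": {"moves": [[[-0.0266,0.0305,0],0],[[-0.0266,0.0305,0],0],[[-0.0266,0.0305,0],0],[[-0.0266,0.0305,0],0],[[-0.0266,0.0305,0],0]]}}

```text
time_s: 2.33
tcp_pos: [0.3454, -0.2309, 0.223]
ee_rot: [[-0.96, -0.28, 0.001], [-0.28, 0.96, -0.0], [-0.001, -0.001, -1.0]]
wrist_force: [0.7, -1.0, -1.5]
gripper_width: 0.807
gripper_force: 0.0
```

Request:
{"api": "apply_moves", "payload": {"moves": [[[-0.0266,0.0305,0],0],[[-0.0266,0.0305,0],0],[[-0.0266,0.0305,0],0],[[-0.0266,0.0305,0],0],[[-0.0266,0.0305,0],0]]}}

```text
time_s: 2.75
tcp_pos: [0.4304, -0.047, 0.2231]
ee_rot: [[-0.96, -0.281, 0.001], [-0.281, 0.96, 0.0], [-0.001, -0.0, -1.0]]
wrist_force: [1.2, -0.7, 0.3]
gripper_width: 0.798
gripper_force: 0.0
```

Request:
{"api": "apply_moves", "payload": {"moves": [[[-0.0266,0.0305,0],0],[[-0.0266,0.0305,0],0],[[-0.0266,0.0305,0],0],[[-0.0266,0.0305,0],0],[[-0.0266,0.0305,0],0]]}}

```text
time_s: 3.17
tcp_pos: [0.5154, 0.1367, 0.2229]
ee_rot: [[-0.96, -0.281, 0.001], [-0.281, 0.96, 0.0], [-0.001, 0.0, -1.0]]
wrist_force: [1.1, -0.1, 0.3]
gripper_width: 0.803
gripper_force: 0.0
```

Request:
{"api": "apply_moves", "payload": {"moves": [[[0,0,0],-7],[[0,0,0],-7],[[0,0,0],-7],[[0,0,0],-7],[[0,0,0],-7]]}}

```text
time_s: 3.58
tcp_pos: [0.5149, 0.1348, 0.2225]
ee_rot: [[-0.621, -0.784, -0.0], [-0.784, 0.621, -0.0], [0.0, 0.0, -1.0]]
wrist_force: [-0.2, -0.3, -1.2]
gripper_width: 0.807
gripper_force: 0.0
```

Request:
{"api": "apply_moves", "payload": {"moves": [[[0,0,0],-6.5],[[-0.0305,0.0036,0],0],[[-0.0305,0.0036,0],0],[[-0.0305,0.0036,0],0],[[-0.0305,0.0036,0],0]]}}

```text
time_s: 4.0
tcp_pos: [0.5684, 0.2465, 0.2229]
ee_rot: [[-0.534, -0.846, 0.0], [-0.846, 0.534, 0.0], [-0.0, -0.0, -1.0]]
wrist_force: [-0.2, -0.7, 0.5]
gripper_width: 0.805
gripper_force: 0.0
```

```bash
python3 - <<'E'
from fit import *
s=r.sense();print(s["tcp_pos"],np.round(s["ee_rot"],3).tolist(),s["joints"])
S=imaging.capture("side");T=imaging.capture("top")
x=[.567,.2455,np.radians(58)]
out=[]
for p,(a,b,c,d) in((T,(150,260,90,220)),(S,(250,450,130,330))):
    im=p["frame"].copy()
    im=cv2.resize(im[a:b,c:d],None,fx=3 if p is T else 2,fy=3 if p is T else 2,interpolation=cv2.INTER_CUBIC);k=3 if p is T else 2
    for X in(rect(*x,.044,.024,.142),rect(*x,.07,.024,.044)): cv2.polylines(im,[np.round((proj(p,X)-[c,a])*k).astype(int)],True,(255,255,0),1)
    out.append(im)
H=max(i.shape[0] for i in out)
cv2.imwrite("pics/f2.png",np.hstack([cv2.copyMakeBorder(i,0,H-i.shape[0],0,0,0) for i in out]))
E
```

```text
[0.56837002 0.24654723 0.22287405] [[-0.534, -0.846, 0.0], [-0.846, 0.534, 0.0], [-0.0, -0.0, -1.0]] [ 3.84003792e+01  2.14822853e+01 -3.60537844e-01  5.69811836e-03
 -6.81252081e+01 -7.06605047e+01]
```

View pics/f2.png

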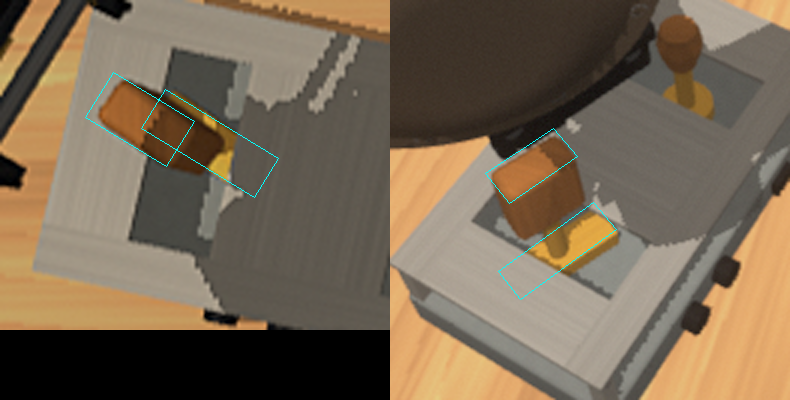

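The overlay lines up with the grip and foot to within about 2 mm in the side view. The top view shows about the same with the yaw right, so I descend and grip.

Request:
{"api": "apply_moves", "payload": {"moves": [[[0.002,0,0.03],0],[[0,0,0.03],0],[[0,0,0.03],0],[[0,0,0.028],0],[[0,0,0],0]]}}

```text
time_s: 4.52
tcp_pos: [0.5628, 0.2411, 0.0985]
ee_rot: [[-0.535, -0.845, -0.011], [-0.845, 0.535, -0.006], [0.011, 0.006, -1.0]]
wrist_force: [-0.8, -0.3, -0.3]
gripper_width: 0.805
gripper_force: 0.0
```

Request:
{"api": "apply_moves", "payload": {"moves": [[[0,0,0],0],[[0,0,0],0],[[0,0,0],0],[[0,0,0],0],[[0,0,0],0]], "hand": 0.0}}

```text
time_s: 4.93
tcp_pos: [0.5675, 0.2442, 0.1063]
ee_rot: [[-0.533, -0.846, 0.003], [-0.846, 0.533, 0.002], [-0.003, -0.001, -1.0]]
wrist_force: [0.2, 0.4, 0.1]
gripper_width: 0.511
gripper_force: 0.0
```

Request:
{"api": "apply_moves", "payload": {"moves": [[[0,0,0],0],[[0,0,0],0],[[0,0,0],0]]}}

```text
time_s: 5.18
tcp_pos: [0.5667, 0.2439, 0.1048]
ee_rot: [[-0.534, -0.846, 0.0], [-0.846, 0.534, 0.0], [-0.0, 0.0, -1.0]]
wrist_force: [-3.4, 1.4, 2.3]
gripper_width: 0.28
gripper_force: 13.3
```

Grip is on the 24 mm flats (24.4 mm opening). I raise 5 mm and then turn 71° clockwise.

Request:
{"api": "apply_moves", "payload": {"moves": [[[0,0,0],0],[[0,0,0],0],[[0,0,-0.005],0],[[0,0,0],5],[[0,0,0],6]]}}

```text
time_s: 5.6
tcp_pos: [0.5666, 0.2436, 0.1093]
ee_rot: [[-0.688, -0.725, -0.001], [-0.725, 0.688, -0.0], [0.001, 0.0, -1.0]]
wrist_force: [0.1, 0.6, -3.2]
gripper_width: 0.281
gripper_force: 29.0
```

Request:
{"api": "apply_moves", "payload": {"moves": [[[0,0,0],6],[[0,0,0],6],[[0,0,0],6],[[0,0,0],6],[[0,0,0],6]]}}

```text
time_s: 6.02
tcp_pos: [0.5664, 0.2434, 0.1089]
ee_rot: [[-0.959, -0.283, -0.001], [-0.283, 0.959, -0.001], [0.002, -0.0, -1.0]]
wrist_force: [-0.1, -0.4, -2.2]
gripper_width: 0.283
gripper_force: 29.0
```

Request:
{"api": "apply_moves", "payload": {"moves": [[[0,0,0],6],[[0,0,0],6],[[0,0,0],6],[[0,0,0],6],[[0,0,0],6]]}}

```text
time_s: 6.43
tcp_pos: [0.5664, 0.2434, 0.1089]
ee_rot: [[-0.972, 0.234, -0.001], [0.234, 0.972, -0.001], [0.001, -0.001, -1.0]]
wrist_force: [-0.9, -0.6, -2.5]
gripper_width: 0.276
gripper_force: 29.0
```

```bash
python3 - <<'E'
from fit import *
s=r.sense();print(s["time_s"],s["tcp_pos"],np.round(s["ee_rot"],3).tolist(),s["wrist_force"],s["moment"],s["gripper_width"],s["gripper_force"])
S=imaging.capture("side");T=imaging.capture("top")
s=r.sense();st=[.5446,.183,-.227]
a=np.arctan2(s["ee_rot"][1][1],s["ee_rot"][0][1])-np.pi/2
q=R2(-st[2])@(np.array(s["tcp_pos"][:2])-st[:2]);print("in stand",q,np.degrees(a-st[2]))
im=S["frame"].copy();x=[*s["tcp_pos"][:2],a]
im=cv2.resize(im[230:450,100:350],None,fx=3,fy=2.7)
f=lambda X,c:cv2.polylines(im,[np.round((proj(S,X)-[100,230])*[3,2.7]).astype(int)],True,c,1)
f(rect(*x,.07,.024,.049),(255,0,255))
c=np.array(st[:2])+R2(st[2])@[0,.065];f(rect(*c,st[2],.1,.042,.074),(0,0,255))
cv2.imwrite("pics/f3.png",im)
E
```

```text
6.4333 [0.56637432 0.24341277 0.10889415] [[-0.972, 0.234, -0.001], [0.234, 0.972, -0.001], [0.001, -0.001, -1.0]] [-0.87124069 -0.60146159 -2.47716375] [-0.01989129 -0.0704951  -0.01858017] 0.27641929587493835 29.035915323930617
in stand [0.00767126 0.06382007] -0.23914622673828004
```

View pics/f3.png

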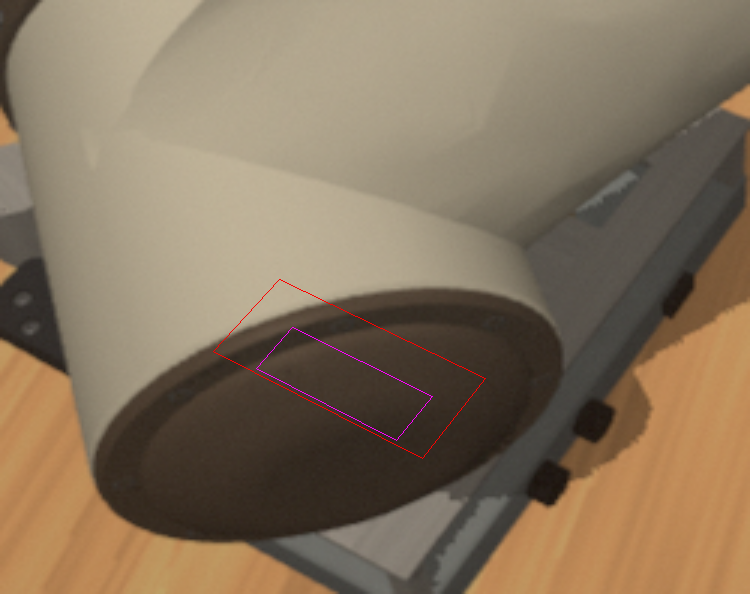

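The arm hides the tool, but the readings are consistent: the jaws are 24 mm apart, the load is the tool's weight, and the heading is 0.2° off the slot axis. I centre lengthwise by 5 mm and lift gently while watching the force.

Request:
{"api": "apply_moves", "payload": {"moves": [[[0.005,0.001,0],0],[[0,0,0],0],[[0,0,-0.01],0],[[0,0,-0.01],0],[[0,0,0],0]]}}

```text
time_s: 6.95
tcp_pos: [0.5639, 0.2469, 0.1329]
ee_rot: [[-0.974, 0.228, 0.005], [0.228, 0.974, 0.003], [-0.005, 0.004, -1.0]]
wrist_force: [-0.0, 1.2, -1.2]
gripper_width: 0.279
gripper_force: 29.1
```

Request:
{"api": "apply_moves", "payload": {"moves": [[[0,0,-0.008],0],[[0,0,-0.008],0],[[0,0,-0.008],0],[[0,0,-0.008],0],[[0,0,0],0]]}}

```text
time_s: 7.37
tcp_pos: [0.5633, 0.2465, 0.1642]
ee_rot: [[-0.974, 0.229, 0.004], [0.229, 0.974, 0.002], [-0.003, 0.003, -1.0]]
wrist_force: [0.4, 0.2, -1.4]
gripper_width: 0.279
gripper_force: 29.1
```

Clear of the guard with no side force. I raise it further and carry it to the board.

Request:
{"api": "apply_moves", "payload": {"moves": [[[0,0,-0.025],0],[[0,0,-0.025],0],[[0,0,-0.025],0],[[0,0,0],0],[[-0.003,-0.02,0],0]]}}

```text
time_s: 7.78
tcp_pos: [0.5617, 0.2286, 0.238]
ee_rot: [[-0.974, 0.226, 0.004], [0.226, 0.974, 0.004], [-0.003, 0.005, -1.0]]
wrist_force: [-0.3, -1.4, -4.1]
gripper_width: 0.275
gripper_force: 29.8
```

Request:
{"api": "apply_moves", "payload": {"moves": [[[-0.005,-0.036,0],0],[[-0.005,-0.036,0],0],[[-0.005,-0.036,0],0],[[-0.005,-0.036,0],0],[[-0.005,-0.036,0],0]]}}

```text
time_s: 8.2
tcp_pos: [0.5427, 0.0432, 0.2359]
ee_rot: [[-0.974, 0.229, -0.001], [0.229, 0.974, 0.0], [0.001, -0.0, -1.0]]
wrist_force: [2.2, 0.3, -2.4]
gripper_width: 0.274
gripper_force: 29.8
```

Request:
{"api": "apply_moves", "payload": {"moves": [[[-0.005,-0.036,0],0],[[-0.005,-0.036,0],0],[[-0.005,-0.036,0],0],[[-0.005,-0.036,0],0],[[-0.005,-0.036,0],0]]}}

```text
time_s: 8.62
tcp_pos: [0.5258, -0.1377, 0.236]
ee_rot: [[-0.973, 0.229, -0.001], [0.229, 0.973, 0.0], [0.001, 0.0, -1.0]]
wrist_force: [0.7, 0.9, -1.9]
gripper_width: 0.276
gripper_force: 29.8
```

Request:
{"api": "apply_moves", "payload": {"moves": [[[-0.005,-0.036,0],0],[[-0.002,-0.02,0],0],[[-0.001,-0.01,0],0],[[0,0,0],0],[[0,0,0],0]]}}

```text
time_s: 9.03
tcp_pos: [0.5191, -0.2021, 0.236]
ee_rot: [[-0.973, 0.23, -0.001], [0.23, 0.973, 0.001], [0.001, 0.0, -1.0]]
wrist_force: [-0.6, -0.3, -2.0]
gripper_width: 0.273
gripper_force: 29.8
```

```bash
python3 - <<'E'
from fit import *
s=r.sense();print(s["time_s"],s["tcp_pos"],np.round(s["ee_rot"],3).tolist(),s["moment"])
S=imaging.capture("side");im=S["frame"].copy()
a=np.arctan2(s["ee_rot"][1][1],s["ee_rot"][0][1])-np.pi/2
z=s["tcp_pos"][2]-.105+.03
for X in(rect(*s["tcp_pos"][:2],a,.07,.024,z),rect(*s["tcp_pos"][:2],a,.07,.024,z+.014)): cv2.polylines(im,[np.round(proj(S,X)).astype(int)],True,(255,0,255),1)
cv2.imwrite("pics/f4.png",im); print(z)
E
```

```text
9.0333 [ 0.51906301 -0.20214856  0.23596532] [[-0.973, 0.23, -0.001], [0.23, 0.973, 0.001], [0.001, 0.0, -1.0]] [-0.01628969  0.0194512   0.01505498]
0.1609653152163769
```

View pics/f4.png

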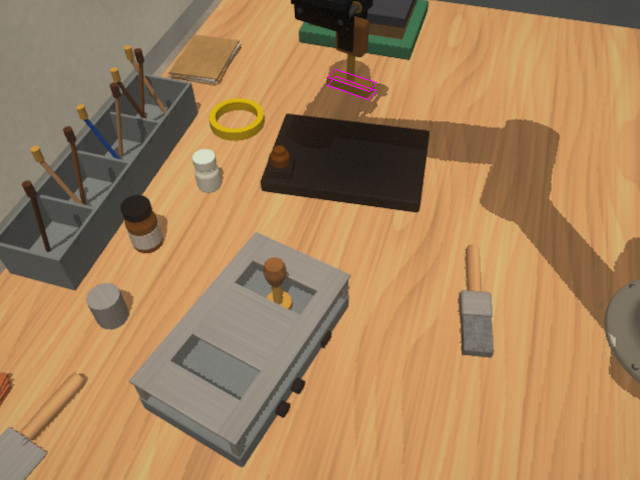

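The tool hangs upright over the board, with its foot at about (352,85) matching the predicted outline. The stamp is undisturbed at (277,275). I lower fast at first, then slowly to contact.

Request:
{"api": "apply_moves", "payload": {"moves": [[[0,0,0.03],0],[[0,0,0.03],0],[[0,0,0.03],0],[[0,0,0.03],0],[[0,0,0.003],0]]}}

```text
time_s: 9.5
tcp_pos: [0.5155, -0.1999, 0.1081]
ee_rot: [[-0.973, 0.228, -0.011], [0.228, 0.974, 0.003], [0.012, 0.0, -1.0]]
wrist_force: [-1.8, -0.3, -3.6]
gripper_width: 0.273
gripper_force: 29.8
```

Request:
{"api": "apply_moves", "payload": {"moves": [[[0,0,0],0],[[0,0,0],0],[[0,0,0.004],0],[[0,0,0.003],0],[[0,0,0],0]]}}

```text
time_s: 9.92
tcp_pos: [0.5197, -0.2021, 0.1073]
ee_rot: [[-0.973, 0.229, 0.001], [0.229, 0.973, 0.0], [-0.001, 0.0, -1.0]]
wrist_force: [0.0, -0.1, -2.2]
gripper_width: 0.275
gripper_force: 29.8
```

Request:
{"api": "apply_moves", "payload": {"moves": [[[0,0,0.003],0],[[0,0,0.002],0],[[0,0,0],0],[[0,0,0],0]]}}

```text
time_s: 10.25
tcp_pos: [0.5192, -0.2023, 0.1014]
ee_rot: [[-0.973, 0.229, -0.0], [0.229, 0.973, 0.0], [0.0, -0.0, -1.0]]
wrist_force: [-0.4, -0.2, -1.7]
gripper_width: 0.276
gripper_force: 29.8
```

Request:
{"api": "apply_moves", "payload": {"moves": [[[0,0,0.001],0],[[0,0,0],0],[[0,0,0],0]]}}

```text
time_s: 10.5
tcp_pos: [0.5194, -0.2022, 0.1005]
ee_rot: [[-0.973, 0.229, -0.0], [0.229, 0.973, -0.0], [0.0, -0.0, -1.0]]
wrist_force: [0.6, -0.2, -2.2]
gripper_width: 0.276
gripper_force: 29.8
```

Request:
{"api": "apply_moves", "payload": {"moves": [[[0,0,0.001],0],[[0,0,0],0],[[0,0,0],0]]}}

```text
time_s: 10.75
tcp_pos: [0.5197, -0.2023, 0.0998]
ee_rot: [[-0.973, 0.229, 0.001], [0.229, 0.973, -0.0], [-0.001, -0.0, -1.0]]
wrist_force: [-0.0, -0.1, -0.8]
gripper_width: 0.275
gripper_force: 29.8
```

Request:
{"api": "apply_moves", "payload": {"moves": [[[0,0,0.001],0],[[0,0,0],0],[[0,0,0],0]]}}

```text
time_s: 11.0
tcp_pos: [0.5198, -0.2023, 0.0998]
ee_rot: [[-0.974, 0.228, 0.001], [0.228, 0.974, -0.001], [-0.001, -0.0, -1.0]]
wrist_force: [-1.2, 1.3, 5.9]
gripper_width: 0.274
gripper_force: 29.8
```

The upward force of 5.9 N shows the foot is on the board. I release and retreat straight up.

Request:
{"api": "apply_moves", "payload": {"moves": [[[0,0,0],0],[[0,0,0],0],[[0,0,0],0],[[0,0,0],0],[[0,0,0],0]], "hand": 0.06}}

```text
time_s: 11.42
tcp_pos: [0.5193, -0.2023, 0.0983]
ee_rot: [[-0.973, 0.229, -0.0], [0.229, 0.973, 0.0], [0.0, -0.0, -1.0]]
wrist_force: [-0.7, 0.0, -0.6]
gripper_width: 0.567
gripper_force: 0.0
```

Request:
{"api": "apply_moves", "payload": {"moves": [[[0,0,0],0],[[0,0,-0.02],0],[[0,0,-0.03],0],[[0,0,-0.03],0],[[0,0,-0.03],0]]}}

```text
time_s: 11.83
tcp_pos: [0.519, -0.2023, 0.2095]
ee_rot: [[-0.973, 0.229, -0.001], [0.229, 0.973, -0.0], [0.001, -0.0, -1.0]]
wrist_force: [0.2, -0.4, -0.4]
gripper_width: 0.687
gripper_force: 0.0
```

Request:
{"api": "apply_moves", "payload": {"moves": [[[0,0,-0.02],0],[[0,0,-0.02],0],[[0,0,0],0],[[0,0,0],0],[[0,0,0],0]]}}

```text
time_s: 12.25
tcp_pos: [0.5187, -0.202, 0.2474]
ee_rot: [[-0.973, 0.229, -0.002], [0.229, 0.973, 0.001], [0.002, 0.0, -1.0]]
wrist_force: [0.1, 0.1, -0.1]
gripper_width: 0.688
gripper_force: 0.0
```

```bash
python3 - <<'E'
from fit import *
s=r.sense();print(s["time_s"],s["tcp_pos"],s["wrist_force"],s["gripper_width"],s["gripper_force"])
S=imaging.capture("side");cv2.imwrite("pics/f5.png",S["frame"])
o=models.place_of(S,"pallet")
for q in o[:2]: print(q["confidence"],at_z(S,np.array(q["at"])*[640,480],.025))
E
```

```text
12.25 [ 0.51873877 -0.20197469  0.24744482] [ 0.06200226  0.11286246 -0.13877294] 0.6879858305268639 0.0
0.93 [ 0.52000297 -0.19224021  0.025     ]
```

View pics/f5.png

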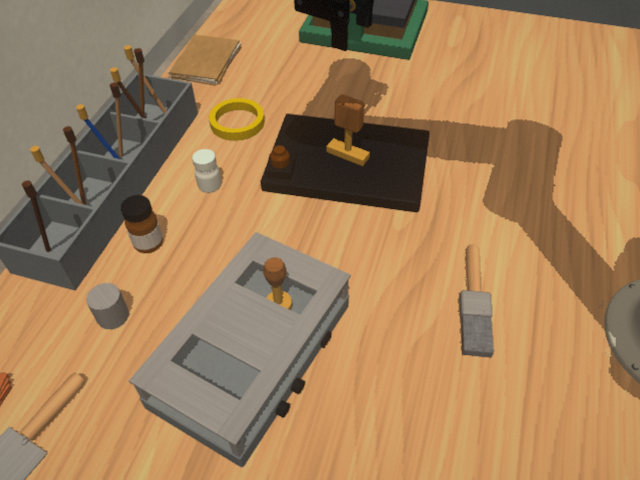

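The tool stands upright on the middle of the board, foot at (348,152). The stamp is still in its bay at (277,275), and the gripper is clear.

```bash
python3 -c "
from station import r
print(r.finish_job())"
```

```text
the job is handed in; nothing more can be done
None
```

I turned the bar-footed tool into line with its slot, lifted it out and set it upright about 12 mm or less from the middle of the black board. The round-footed tool was left untouched in its bay, and I handed the job in after about 12 s on the robot's clock; the hand-in returned no verdict.

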